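Sort the microscope and microwave parts into their trays

TASK

Tidy up after the measurement: stand both microscope objectives in the round dish, stand one finned attenuator in each bay of the divided tray, and lay the waveguide section flat in the undivided rectangular tray. Everything must end flat on the tray floors and not on a rim; never knock an objective or an attenuator over, and leave the jar and the wrench where they are.

Things in the scene. Friction and masses are not known exactly. Their poses are not given: they have to be found in the camera images.
- objective_a: microscope objective, bright steel, standing nose up: round, 32 mm across up to 42 mm high, then a cone to 16 mm across at its top, 54 mm high; dark grip rings below the cone; 0.16 kg. Origin: centre of its underside; z up. The two are alike.
- objective_b: microscope objective, bright steel, standing nose up: round, 32 mm across up to 42 mm high, then a cone to 16 mm across at its top, 54 mm high; dark grip rings below the cone; 0.16 kg. Origin: centre of its underside; z up. The two are alike.
- attenuator_a: finned attenuator, dark metal block, standing: 40 x 40 mm in plan (x, y), 46 mm high, fins on its two y sides (either pair of sides can be gripped), with a round brass connector 18 mm across on top, to 56 mm in all; 0.2 kg. Origin: centre of its underside; z up. The two are alike.
- attenuator_b: finned attenuator, dark metal block, standing: 40 x 40 mm in plan (x, y), 46 mm high, fins on its two y sides (either pair of sides can be gripped), with a round brass connector 18 mm across on top, to 56 mm in all; 0.2 kg. Origin: centre of its underside; z up. The two are alike.
- waveguide: brass waveguide section lying on its flanges: a rectangular tube along its y axis, 12.7 mm wide (x) and 25.4 mm high (z), with a square flange 42 x 42 mm, 5 mm thick, at each end; 70 mm long over the flanges, 60 mm of bare tube between them; 0.15 kg. Origin: its centre, 21 mm above what it lies on; z up.
- dish: round dish, 116 mm across, 108 mm inside. Fixed to the bench, white plastic, floor 4 mm thick, rim 14 mm above the bench, walls 4 mm. Origin: centre of its underside; z up.
- bay_tray: divided tray, 74 mm (x) by 144 mm (y), split by one dark metal cross wall into two square bays, each 66 x 66 mm inside, with centres at y = +35 and -35 mm. Fixed to the bench, white plastic, floor 4 mm thick, rim 14 mm above the bench, walls 4 mm. Origin: centre of its underside; z up.
- plain_tray: undivided rectangular tray, 84 mm (x) by 116 mm (y), 76 x 108 mm inside. Fixed to the bench, white plastic, floor 4 mm thick, rim 14 mm above the bench, walls 4 mm. Origin: centre of its underside; z up.
- jar: small closed jar with a white cap, 48 mm across, 60 mm high; a bystander. Origin: centre of its underside.
- wrench: steel wrench, 150 mm long, lying flat on the bench; a bystander. Origin: underside, near the middle of its length; x along it.

How it is judged:
By the outcome, as a careful person would: the job done as asked, in the order asked, and still so for the second after the job is handed in, with the robot touching nothing.
It also fails if it takes over 128 s, if anything falls off the work surface, if the arm or the gripper's body presses on something with over 40 N, if the wrist force passes 120 N, or if a joint passes its speed limit or range.

ROBOT

A 6-joint arm with a two-finger parallel gripper is mounted at the origin on the work surface. World frame = base frame: x ahead of the robot, y to its left, z up, the work surface at z = 0. Lengths are in mm, angles in rad, forces in N, time in s.
With the tool pointing down it reaches from about 300 to 775 mm from the base axis. Payload 14.6 kg.
Tool frame: the origin (TCP) lies midway between the tips of the shut fingers; the grasp point (between the pads) lies 19 mm behind it; y points along the fingers, z is the direction in which the jaws open and shut, and the axes are right-handed (so a half turn about y gives the same grasp; the last joint's range is limited). The gripper opens to 94 mm and grips with 3 to 60 N. Pads are 16 mm wide; open, the fingers measure 119 mm over their backs; the gripper's body (75 mm by 177 mm) begins 78 mm behind the grasp point.
Start: joints at [-1.379, 0.3, 1.521, -0, 1.321, -0.067], TCP at [140.75, -531.675, 205.446] pointing down, gripper open.
Joint ranges: [-3.03, 3.03], [-0.79, 2.21], [0.23, 2.52], [-1.04, 4.18], [0, 3.07], [-2.55, 2.55]. Speed limits (rad/s): [2.22, 2.22, 2.57, 3.14, 3.14, 3.14].

INTERFACE

Orientations are given as [roll, pitch, yaw] about the fixed x, y, z axes, in that order (R = Rz(yaw) Ry(pitch) Rx(roll)).
In Python, from cell import manip gives the robot as it stands.
- The arm moves only by the tool play_rows, never from a script. Its argument "series" is a list of rows, each a list of 3 entries, a list of its own where there are three numbers: the shift along the tool's x, y, z in m, then the turn about the tool's y in rad, then the closure, from 0 (fully open) to 1 (shut). In form: [[[dx, dy, dz], twist, grip], ...]. A call has 1 to 20 rows; each row is the pose to reach, as a shift and turn from the pose measured when the call began, along the tool's axes at that moment; what a row does not reach only later rows make up. A row lasts 1/10 s, in which the tool goes at most 50 mm and 8.59 degrees, less where a joint would pass 70% of its speed; a pose out of reach is approached as far as the arm can. A call with a gripper value outside its range is refused whole. The fingers move at their own pace and stop on an object; "squeeze" is the grip in N (left out, the last holds). Time passes only in rows, so rows that repeat a pose let the fingers close. It gives the time, the measured TCP pose, the force and the opening at its end, in the units of the state.
- manip.read_state(): the state, without advancing time (a new reading comes with each control period).
- manip.camera(name): name is "scene" or "top"; returns the picture (384x512x3 uint8, red, green, blue); there is no depth.
- manip.camera_params(name): a dict with "K" (3x3 intrinsics, pixels), "dist_coeffs" ([k1, k2, p1, p2, k3] as OpenCV has them; the pictures are not rectified), "rvec" (rotation vector, rad) and "tvec" (3), from world to camera coordinates, as OpenCV has them. Camera axes: x right, y down, z forward; pixel columns grow to the right and rows downward; lengths in mm; the calibration is good to about 2 mm. A picture is of the moment at which its call begins. camera_params takes no time and is no camera call.
- manip.sign_off(): hands the job in, once; it reports no verdict.
The state is a dict: "clock": time; "joints": joint angles; "qd": joint speeds; "effort": joint torques, N m; "eef_pos": TCP position; "eef_rot": TCP orientation; "wrist_force": force on the tool from outside, world axes, zero at the start; "moment": the same for the moment, N m; "finger_gap": finger opening in mm.
Only numpy, scipy, OpenCV 4.12 (cv2) and the standard library are available. Lean on these libraries where they do the work, as an engineer would, in place of code of your own. Each camera call takes 0.05 s, during which the arm holds its last target. There are 200 camera calls.

## Working session

There is one attempt and no reset: what is moved stays moved. The work goes in short steps, Python scripts to look and compute and a tool call to move; the robot and the scene stay as the last step left them, time stands still between calls to the robot, and variables do not carry over. Pictures are saved under pics/ and viewed, about 12 in all and at most 16, crops included, and the job is handed in when it is done.

Besides the shell and the picture viewer there is one more tool, called after "Call:" by a JSON object that holds its "method" and its "body", one argument or row to a line. play_rows: Moves the arm, as the interface text tells. Its arguments: {"type":"object","properties":{"series":{"type":"array","items":{"type":"array"}},"squeeze":{"type":"number"}},"required":["series"]}

```bash
ls; mkdir -p pics; python3 - <<'E'
from cell import manip
import cv2
s=manip.read_state();print(s)
for n in("scene","top"):
    p=manip.camera_params(n);print(n,p)
    cv2.imwrite(f"pics/{n}0.png",manip.camera(n)[:,:,::-1])
E
```

```text
pics
{'clock': 0.0, 'joints': array([-1.37862248e+00,  3.00458210e-01,  1.52154745e+00,  2.20403642e-05,
        1.32071278e+00, -6.66146421e-02]), 'qd': array([ 1.43050612e-03, -6.98627879e-05,  1.59378812e-04, -2.73339334e-04,
        1.12062742e-03, -9.24757791e-04]), 'effort': array([ 1.64841826e-03, -5.31810236e+01, -3.52738953e+01,  7.09558278e-02,
        2.43069429e-02, -8.50097626e-05]), 'eef_pos': array([ 140.69702909, -531.43892841,  204.90762973]), 'eef_rot': array([-1.57191820e+00,  9.62397657e-05, -2.88280968e+00]), 'wrist_force': array([0.00914288, 0.23969084, 0.63878618]), 'moment': array([0.04459239, 0.00233378, 0.00423827]), 'finger_gap': 93.97476532671564}
scene {'K': array([[461.48783769,   0.        , 251.89751622],
       [  0.        , 461.48783769, 191.413332  ],
       [  0.        ,   0.        ,   1.        ]]), 'dist_coeffs': array([-0.04552368,  0.        ,  0.        ,  0.        ,  0.        ]), 'rvec': array([ 1.17050704,  2.16503087, -1.15499748]), 'tvec': array([ 309.42631429, -224.25417546, 1381.99633552])}
top {'K': array([[385.54759874,   0.        , 260.263696  ],
       [  0.        , 385.54759874, 197.48057185],
       [  0.        ,   0.        ,   1.        ]]), 'dist_coeffs': array([0.01442958, 0.        , 0.        , 0.        , 0.        ]), 'rvec': array([ 2.15152667, -2.16723651,  0.10495007]), 'tvec': array([   8.16314019,  524.69635292, 1061.05940928])}
```

View pics/top0.png

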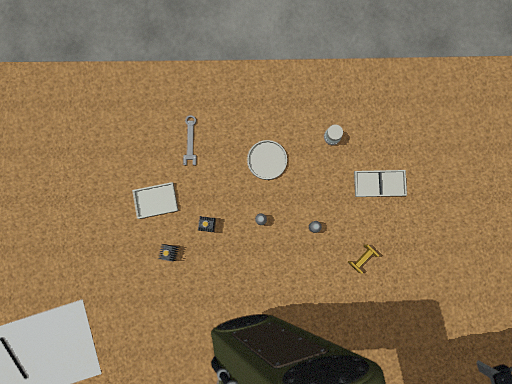

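View pics/scene0.png

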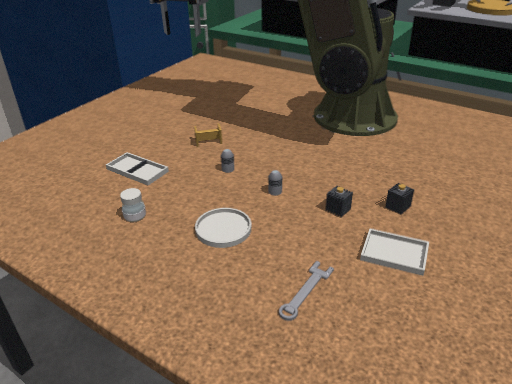

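The top view shows objectives at (261,219) and (316,227), attenuators at (207,224) and (169,253), and the waveguide at (365,258). It has the dish at (268,160), bay tray at (381,183), plain tray at (156,200), jar at (335,134) and wrench at (190,140). The scene view shows all of these unoccluded.

```bash
cat > h.py <<'E'
from cell import manip
import cv2, numpy as np
def P(n):
    p=manip.camera_params(n);R=cv2.Rodrigues(p["rvec"])[0];return p["K"],p["dist_coeffs"],R,p["tvec"]
def ray(n,uv):
    K,d,R,t=P(n);u=cv2.undistortPoints(np.float64(uv).reshape(-1,1,2),K,d).reshape(-1,2)
    return -R.T@t,np.c_[u,np.ones(len(u))]@R
def plane(n,uv,z):
    c,d=ray(n,uv);return c+d*((z-c[2])/d[:,2])[:,None]
def tri(uvt,uvs):
    A=[];b=[]
    for n,uv in(("top",uvt),("scene",uvs)):
        c,d=ray(n,uv);d=d[0]/np.linalg.norm(d[0]);M=np.eye(3)-np.outer(d,d);A.append(M);b.append(M@c)
    A=np.vstack(A);b=np.hstack(b);x=np.linalg.lstsq(A,b,rcond=None)[0];return x,np.linalg.norm(A@x-b)
def proj(n,X):
    p=manip.camera_params(n);return cv2.projectPoints(np.float64(X).reshape(-1,1,3),p["rvec"],p["tvec"],p["K"],p["dist_coeffs"])[0].reshape(-1,2)
E
python3 - <<'E'
from h import *
for n,seeds in(("top",dict(oa=(261,219),ob=(316,227),a1=(207,224),a2=(169,253),wg=(365,258),dish=(268,160),bay=(381,183),plain=(156,200),jar=(335,134))),
 ("scene",dict(oa=(275,182),ob=(228,160),a1=(339,202),a2=(400,198),wg=(208,136),dish=(223,227),bay=(137,168),plain=(395,250),jar=(133,205)))):
    im=cv2.imread(f"pics/{n}0.png");hsv=cv2.cvtColor(im,cv2.COLOR_BGR2HSV).astype(int)
    H,S,V=hsv[...,0],hsv[...,1],hsv[...,2]
    m=((S<90)|(V<70)|((H>=19)&(H<35)&(S>130))).astype(np.uint8)*255
    cv2.imwrite(f"pics/m_{n}.png",m)
    cs=cv2.findContours(m,cv2.RETR_EXTERNAL,cv2.CHAIN_APPROX_NONE)[0]
    for k,s in seeds.items():
        c=max((c for c in cs if cv2.contourArea(c)>8),key=lambda c:cv2.pointPolygonTest(c,s,True))
        r=cv2.minAreaRect(c);b=cv2.boundingRect(c)
        print(n,k,cv2.contourArea(c),np.round(r[0],1),np.round(r[1],1),round(r[2],1),b,np.round(cv2.boxPoints(r)).tolist())
    seedcrop=(im[110:280,120:420] if n=="top" else im[110:280,95:445])
    print(hsv[258,365],hsv[136,208])
    cv2.imwrite(f"pics/c_{n}.png",cv2.resize(seedcrop,None,fx=2.28,fy=2.28,interpolation=cv2.INTER_CUBIC))
a=cv2.imread("pics/c_top.png");b=cv2.imread("pics/c_scene.png")
w=max(a.shape[1],b.shape[1]);f=lambda i:cv2.copyMakeBorder(i,0,0,0,w-i.shape[1],cv2.BORDER_CONSTANT)
o=np.vstack([f(a),f(b)]);print(o.shape);cv2.imwrite("pics/c.png",o[:600,:800])
E
```

```text
top oa 94.0 [260.5 218.5] [11. 11.] 90.0 (255, 213, 12, 12) [[255.0, 213.0], [266.0, 213.0], [266.0, 224.0], [255.0, 224.0]]
top ob 105.0 [315.  226.5] [11. 12.] 90.0 (309, 221, 13, 12) [[309.0, 221.0], [321.0, 221.0], [321.0, 232.0], [309.0, 232.0]]
top a1 208.5 [206.5 223.8] [16.8 14.3] 5.2 (198, 216, 18, 16) [[197.0, 230.0], [199.0, 216.0], [216.0, 217.0], [214.0, 232.0]]
top a2 207.0 [168.6 252.1] [18.4 16.1] 11.3 (158, 244, 22, 18) [[158.0, 258.0], [161.0, 242.0], [179.0, 246.0], [176.0, 262.0]]
top wg 217.0 [363.7 258.3] [19.2 27.7] 43.2 (348, 244, 31, 30) [[347.0, 262.0], [366.0, 242.0], [380.0, 255.0], [361.0, 275.0]]
top dish 1222.0 [267.  159.5] [39. 40.] 90.0 (247, 140, 41, 40) [[247.0, 140.0], [287.0, 140.0], [287.0, 179.0], [247.0, 179.0]]
top bay 1306.0 [380. 183.] [26. 52.] 90.0 (354, 170, 53, 27) [[354.0, 170.0], [406.0, 170.0], [406.0, 196.0], [354.0, 196.0]]
top plain 1204.0 [154.5 200.2] [30.2 42.8] 79.1 (132, 182, 46, 37) [[131.0, 189.0], [173.0, 181.0], [178.0, 211.0], [136.0, 219.0]]
top jar 276.5 [332.9 134.2] [17. 21.] 26.6 (324, 124, 19, 21) [[321.0, 140.0], 
[... 585 characters left out ...]
6.0]]
scene wg 205.0 [208.  134.2] [17.1 25.1] 83.7 (195, 126, 27, 19) [[195.0, 127.0], [219.0, 124.0], [221.0, 141.0], [196.0, 144.0]]
scene dish 1792.5 [223. 227.] [40. 56.] 90.0 (195, 207, 57, 41) [[195.0, 207.0], [251.0, 207.0], [251.0, 247.0], [195.0, 247.0]]
scene bay 1120.5 [136.8 168. ] [60.7 24.4] 20.0 (106, 152, 63, 33) [[104.0, 169.0], [112.0, 146.0], [169.0, 167.0], [161.0, 190.0]]
scene plain 2137.5 [395.1 250.7] [65.8 35. ] 13.5 (360, 228, 69, 48) [[359.0, 260.0], [367.0, 226.0], [431.0, 241.0], [423.0, 275.0]]
scene jar 656.0 [132.7 204.4] [33.5 24.3] 85.9 (120, 188, 26, 34) [[119.0, 189.0], [144.0, 187.0], [146.0, 220.0], [122.0, 222.0]]
[15  5 99] [ 20 146 112]
(776, 798, 3)
```

View pics/c.png

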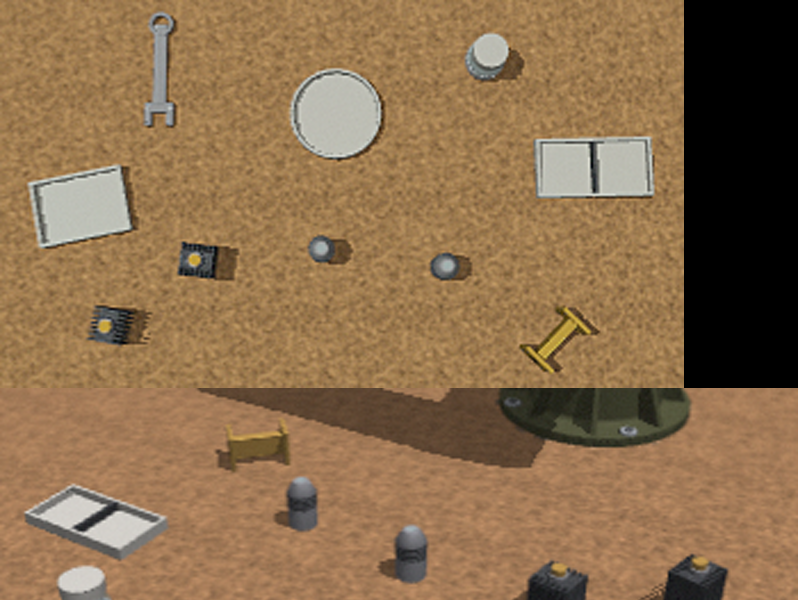

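The crop shows the fins and brass tops clearly. The waveguide is diagonal in the top view, with flanges at about (373,250) and (357,267), and the bay tray's divider is at about (381,183).

```bash
python3 - <<'E'
from h import *
np.set_printoptions(precision=1,suppress=True)
I={n:cv2.imread(f"pics/{n}0.png") for n in("top","scene")}
HS={n:cv2.cvtColor(I[n],cv2.COLOR_BGR2HSV).astype(int) for n in I}
def cen(n,box,f):
    x,y,w,h=box;q=HS[n][y:y+h,x:x+w];m=f(q[...,0],q[...,1],q[...,2]);yy,xx=np.nonzero(m)
    return np.array([xx.mean()+x,yy.mean()+y]),len(xx),np.c_[xx+x,yy+y]
Y=lambda H,S,V:(H>=19)&(H<35)&(S>140)&(V>110)
for k,bt,bs in(("a1",(198,216,18,16),(325,183,28,18)),("a2",(158,244,22,18),(385,180,29,18))):
    t=cen("top",bt,Y);s=cen("scene",bs,Y);print(k,t[:2],s[:2],"tri brass",*tri(t[0],s[0]),"plane56",plane("top",t[0],56))
    bl=cen("top",bt,lambda H,S,V:V<85);r=cv2.minAreaRect(plane("top",bl[2],46)[:,:2].astype(np.float32));print("  block rect@46",r)
# objectives: blob in top; scene top point & bottom
for k,ct,ctop,cbot in(("oa",(260.5,218.5),(275,170.5),(275,195)),("ob",(315,226.5),(227.5,149.5),(227.5,172))):
    b=(int(ct[0])-7,int(ct[1])-7,16,16);br=cen("top",b,lambda H,S,V:(S<60)&(V>120))
    print(k,"bright",br[:2],"tri nose",*tri(br[0],ctop),"plane54",plane("top",br[0],54),"cent@27",plane("top",ct,27),"scene foot@0",plane("scene",cbot,0))
t=cen("top",(346,242,36,34),Y);s=cen("scene",(193,122,30,24),lambda H,S,V:(H>=19)&(H<35)&(S>120))
print("wg",t[:2],s[:2],tri(t[0],s[0]),plane("top",t[0],30))
r=cv2.minAreaRect(plane("top",t[2],30)[:,:2].astype(np.float32));print("  rect",r)
f=plane("top",[(373.5,250.4),(356.8,266.6)],35);d=f[0]-f[1];print("  flanges",f,np.degrees(np.arctan2(d[1],d[0])))
W=lambda H,S,V:(S<40)&(V>140)
for k,bt,bs in(("dish",(245,138,46,44),(190,203,66,48)),("bay",(350,166,60,34),(104,150,67,37)),("plain",(129,179,52,43),(357,225,75,54))):
    t=cen("top",bt,W);s=cen("scene",bs,W);pl=plane("top",t[2],10)[:,:2].astype(np.float32)
    m=np.zeros(I["top"].shape[:2],np.uint8);m[t[2][:,1],t[2][:,0]]=1
    c=np.vstack(cv2.findContours(m,cv2.RETR_EXTERNAL,cv2.CHAIN_APPROX_NONE)[0])
    print(k,"tri",*tri(t[0],s[0]),"rect@10",cv2.minAreaRect(plane("top",c.reshape(-1,2),10)[:,:2].astype(np.float32)))
t=(332.9,134.2);print("jar",plane("top",t,30))
E
```

```text
a1 (array([205. , 223.5]), 16) (array([340.1, 188.6]), 19) tri brass [451.3 156.   55.4] 0.010308115704601805 plane56 [[451.3 155.9  56. ]]
  block rect@46 ((450.7037048339844, 152.24371337890625), (46.27159118652344, 38.97013854980469), 82.50906372070312)
a2 (array([165.7, 252.6]), 18) (array([401.6, 185.9]), 17) tri brass [373.  262.2  55.4] 0.11781768838897176 plane56 [[373. 262.  56.]]
  block rect@46 ((373.75909423828125, 254.3568878173828), (52.53636932373047, 42.11736297607422), 83.06681823730469)
oa bright (array([260. , 218.4]), 36) tri nose [464.6   4.3  57.5] 1.3852535780619801 plane54 [[464.3   5.2  54. ]] cent@27 [[465.4   4.1  27. ]] scene foot@0 [[476.4  10.8   0. ]]
ob bright (array([315.4, 225.9]), 38) tri nose [ 442.5 -145.6   56.6] 0.23004500346058382 plane54 [[ 442.7 -146.    54. ]] cent@27 [[ 441.9 -148.5   27. ]] scene foot@0 [[ 454.1 -140.5    0. ]]
wg (array([364.2, 258.2]), 180) (array([207.9, 134.3]), 235) (array([ 352.3, -282.7,   20.8]), np.float64(1.9539929615058715)) [[ 353.5 -281.6   30. ]]
  rect ((354.878173828125, -280.2047424316406), (49.853511810302734, 71.2532958984375), 45.23036575317383)
  flanges [[ 374.9 -306.7   35. ]
 [ 331.2 -259.4   35. ]] -47.2169200452887
dish tri [638.  -17.    6.6] 0.5268646298336239 rect@10 ((639.4517211914062, -14.305248260498047), (113.33222198486328, 112.32041931152344), 89.42774200439453)
bay tri [ 565.2 -341.3    7.3] 1.2148734102416936 rect@10 ((567.4553833007812, -340.6876220703125), (145.29400634765625, 72.52349853515625), 89.53536987304688)
plain tri [521.5 307.2   8.5] 0.6116017742573899 rect@10 ((522.0883178710938, 309.49810791015625), (83.92082214355469, 117.4342269897461), 11.009854316711426)
jar [[ 705.4 -205.    30. ]]
```

```bash
cat >> h.py <<'E'
from scipy.spatial.transform import Rotation as Ro
def go(x,y,z,yawdeg):
    """shift (m) in tool axes + twist to bring TCP to x,y,z (mm) with given yaw, from now"""
    s=manip.read_state();R=Ro.from_euler('xyz',s["eef_rot"]).as_matrix()
    d=R.T@(np.array([x,y,z])-s["eef_pos"])/1000
    w=(np.radians(yawdeg)-s["eef_rot"][2]+np.pi/2)%np.pi-np.pi/2   # jaw symmetric
    print(np.round(d,4).tolist(),"twist",round(-w,3),"alt",round(-(w-np.sign(w)*np.pi),3),"| j1,j6",s["joints"][[0,5]].round(2),"clock",round(s["clock"],2))
E
python3 -c "
from h import *
go(464.5,5,110,-90)
go(464.5,5,205,-90)"
```

```text
[-0.4503, 0.0955, -0.4356] twist -1.312 alt 1.83 | j1,j6 [-1.38 -0.07] clock 0.1
[-0.4503, 0.0005, -0.4357] twist -1.312 alt 1.83 | j1,j6 [-1.38 -0.07] clock 0.1
```

Call:
{"method": "play_rows", "body": {
  "series": [
    [[-0.45, 0.0, -0.4357], -1.312, 0],
    [[-0.45, 0.0, -0.4357], -1.312, 0],
    [[-0.45, 0.0, -0.4357], -1.312, 0],
    [[-0.45, 0.0, -0.4357], -1.312, 0],
    [[-0.45, 0.0, -0.4357], -1.312, 0],
    [[-0.45, 0.0, -0.4357], -1.312, 0],
    [[-0.45, 0.0, -0.4357], -1.312, 0],
    [[-0.45, 0.0, -0.4357], -1.312, 0],
    [[-0.45, 0.0, -0.4357], -1.312, 0],
    [[-0.45, 0.0, -0.4357], -1.312, 0],
    [[-0.45, 0.0, -0.4357], -1.312, 0],
    [[-0.45, 0.0, -0.4357], -1.312, 0],
    [[-0.45, 0.0955, -0.4357], -1.312, 0],
    [[-0.45, 0.0955, -0.4357], -1.312, 0],
    [[-0.45, 0.0955, -0.4357], -1.312, 0],
    [[-0.45, 0.0955, -0.4357], -1.312, 0],
    [[-0.45, 0.0955, -0.4357], -1.312, 0],
    [[-0.45, 0.0955, -0.4357], -1.312, 0]
  ],
  "squeeze": 20
}}

```text
clock: 1.9
eef_pos: [465.0, 4.3, 112.1]
eef_rot: [-1.567, 0.001, -1.572]
wrist_force: [-0.6, 0.7, -1.0]
finger_gap: 93.8
```

```bash
python3 - <<'E'
from h import *
t=manip.camera("top");s=manip.camera("scene")
a=cv2.resize(t[120:300,150:400],None,fx=1.6,fy=1.6);b=cv2.resize(s[90:270,175:425],None,fx=1.6,fy=1.6)
cv2.imwrite("pics/1.png",np.hstack([a,b])[:,:,::-1])
go(464.5,5,13,-90)
E
```

```text
[-0.0004, 0.0984, -0.0005] twist -0.001 alt 3.141 | j1,j6 [-0.07 -0.07] clock 2.0
```

View pics/1.png

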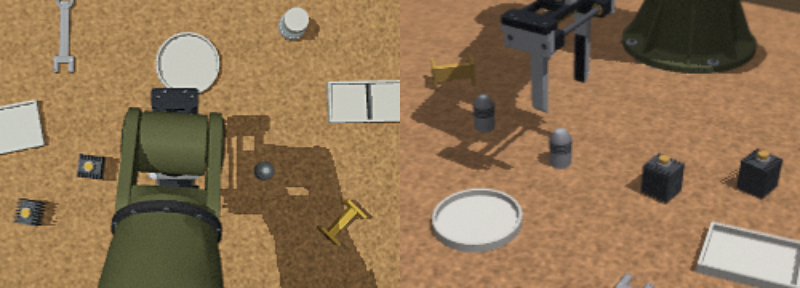

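The jaws straddle objective A along x and the path down is clear.

Call:
{"method": "play_rows", "body": {
  "series": [
    [[0, 0.03, 0], 0, 0],
    [[0, 0.06, 0], 0, 0],
    [[0, 0.085, 0], 0, 0],
    [[0, 0.0984, 0], 0, 0],
    [[0, 0.0984, 0], 0, 0],
    [[0, 0.0984, 0], 0, 0],
    [[0, 0.0984, 0], 0, 0.3],
    [[0, 0.0984, 0], 0, 0.6],
    [[0, 0.0984, 0], 0, 0.8],
    [[0, 0.0984, 0], 0, 1],
    [[0, 0.0984, 0], 0, 1],
    [[0, 0.0984, 0], 0, 1],
    [[0, 0.0984, 0], 0, 1],
    [[0, 0.0984, 0], 0, 1],
    [[0, 0.0984, 0], 0, 1],
    [[0, 0.0984, 0], 0, 1]
  ],
  "squeeze": 20
}}

```text
clock: 3.6
eef_pos: [464.9, 4.6, 13.0]
eef_rot: [-1.569, 0.001, -1.572]
wrist_force: [-1.6, 0.1, -0.3]
finger_gap: 31.2
```

```bash
python3 - <<'E'
from h import *
print(manip.read_state()["eef_pos"],manip.read_state()["finger_gap"])
go(638.5,11,75,-90)
go(638.5,11,18,-90)
E
```

```text
[464.92227806   4.59195309  13.01216503] 31.16544003782587
[-0.0066, -0.0616, 0.1737] twist -0.001 alt 3.141 | j1,j6 [-0.07 -0.07] clock 3.6
[-0.0065, -0.0046, 0.1736] twist -0.001 alt 3.141 | j1,j6 [-0.07 -0.07] clock 3.6
```

Call:
{"method": "play_rows", "body": {
  "series": [
    [[0, -0.02, 0], 0, 1],
    [[0, -0.045, 0], 0, 1],
    [[0, -0.0616, 0], 0, 1],
    [[0, -0.0616, 0], 0, 1],
    [[-0.002, -0.0616, 0.02], 0, 1],
    [[-0.003, -0.0616, 0.05], 0, 1],
    [[-0.004, -0.0616, 0.085], 0, 1],
    [[-0.0055, -0.0616, 0.12], 0, 1],
    [[-0.0065, -0.0616, 0.15], 0, 1],
    [[-0.0065, -0.0616, 0.167], 0, 1],
    [[-0.0065, -0.0616, 0.1736], 0, 1],
    [[-0.0065, -0.0616, 0.1736], 0, 1],
    [[-0.0065, -0.0616, 0.1736], 0, 1]
  ]
}}

```text
clock: 4.9
eef_pos: [637.5, 10.9, 74.3]
eef_rot: [-1.57, 0.001, -1.572]
wrist_force: [-0.7, -0.8, -1.8]
finger_gap: 31.4
```

```bash
python3 - <<'E'
from h import *
cv2.imwrite("pics/2.png",cv2.resize(manip.camera("scene")[110:270,140:390],None,fx=2,fy=2)[:,:,::-1])
print(manip.read_state()["finger_gap"])
go(638.5,11,17.5,-90)
E
```

```text
31.23545935698923
[-0.0001, 0.0572, 0.0009] twist -0.001 alt 3.141 | j1,j6 [-0.04 -0.04] clock 4.95
```

View pics/2.png

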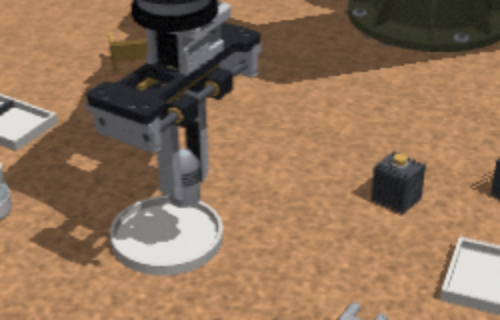

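Objective A hangs upright between the pads above the dish.

Call:
{"method": "play_rows", "body": {
  "series": [
    [[0, 0.025, 0.0005], 0, 1],
    [[0, 0.045, 0.0005], 0, 1],
    [[0, 0.053, 0.0005], 0, 1],
    [[0, 0.056, 0.0005], 0, 1],
    [[0, 0.0572, 0.0005], 0, 1],
    [[0, 0.0572, 0.0005], 0, 1],
    [[0, 0.0572, 0.0005], 0, 1],
    [[0, 0.0572, 0.0005], 0, 0.55],
    [[0, 0.0572, 0.0005], 0, 0.45],
    [[0, 0.0572, 0.0005], 0, 0.4],
    [[0, 0.0572, 0.0005], 0, 0.4],
    [[0, 0.0572, 0.0005], 0, 0.4],
    [[0, 0.04, 0.0005], 0, 0.4],
    [[0, 0.015, 0.0005], 0, 0.4],
    [[0, -0.03, 0.0005], 0, 0.2],
    [[0, -0.04, 0.0005], 0, 0],
    [[0, -0.04, 0.0005], 0, 0]
  ]
}}

```text
clock: 6.65
eef_pos: [639.0, 10.8, 117.7]
eef_rot: [-1.565, 0.001, -1.572]
wrist_force: [1.1, 1.0, -1.1]
finger_gap: 77.0
```

```bash
python3 - <<'E'
from h import *
go(442.5,-146,112,-90)
go(442.5,-146,13,-90)
E
```

```text
[0.157, 0.0045, -0.1964] twist -0.001 alt 3.141 | j1,j6 [-0.04 -0.04] clock 6.65
[0.1571, 0.1035, -0.197] twist -0.001 alt 3.141 | j1,j6 [-0.04 -0.04] clock 6.65
```

Call:
{"method": "play_rows", "body": {
  "series": [
    [[0.04, 0, -0.05], 0, 0],
    [[0.08, 0, -0.1], 0, 0],
    [[0.12, 0, -0.15], 0, 0],
    [[0.157, 0, -0.1967], 0, 0],
    [[0.157, 0, -0.1967], 0, 0],
    [[0.157, 0, -0.1967], 0, 0],
    [[0.157, 0, -0.1967], 0, 0],
    [[0.157, 0, -0.1967], 0, 0],
    [[0.157, 0, -0.1967], 0, 0]
  ]
}}

```text
clock: 7.55
eef_pos: [442.8, -145.3, 116.1]
eef_rot: [-1.565, 0.001, -1.57]
wrist_force: [-0.2, -0.2, 0.1]
finger_gap: 93.8
```

```bash
python3 - <<'E'
from h import *
cv2.imwrite("pics/3.png",cv2.resize(manip.camera("scene")[90:270,130:380],None,fx=2,fy=2)[:,:,::-1])
go(442.5,-146,13,-90)
E
```

```text
[0.0008, 0.1031, -0.0008] twist 0.001 alt -3.141 | j1,j6 [-0.4 -0.4] clock 7.6
```

View pics/3.png

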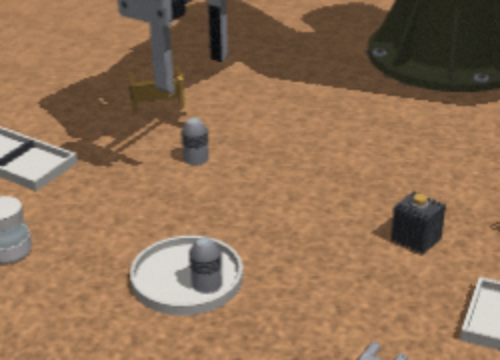

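Objective A stands flat in the dish (foot near panel (206,288)). The open jaws are over objective B.

Call:
{"method": "play_rows", "body": {
  "series": [
    [[0, 0.03, 0], 0, 0],
    [[0, 0.06, 0], 0, 0],
    [[0, 0.085, 0], 0, 0],
    [[0.0005, 0.1031, 0], 0, 0],
    [[0.0005, 0.1031, 0], 0, 0],
    [[0.0005, 0.1031, 0], 0, 0.3],
    [[0.0005, 0.1031, 0], 0, 0.6],
    [[0.0005, 0.1031, 0], 0, 0.8],
    [[0.0005, 0.1031, 0], 0, 1],
    [[0.0005, 0.1031, 0], 0, 1],
    [[0.0005, 0.1031, 0], 0, 1],
    [[0.0005, 0.1031, 0], 0, 1],
    [[0.0005, 0.1031, 0], 0, 1],
    [[0.0005, 0.1031, 0], 0, 1],
    [[0.0005, 0.08, 0], 0, 1],
    [[0.0005, 0.055, 0], 0, 1],
    [[0.0005, 0.04, 0], 0, 1],
    [[0.0005, 0.04, 0], 0, 1],
    [[0.0005, 0.04, 0], 0, 1]
  ]
}}

```text
clock: 9.5
eef_pos: [442.7, -145.7, 75.5]
eef_rot: [-1.566, 0.001, -1.57]
wrist_force: [-0.5, 0.7, -2.3]
finger_gap: 31.2
```

```bash
python3 - <<'E'
from h import *
go(638.5,-42,76,-90)
go(638.5,-42,17.3,-90)
E
```

```text
[-0.1035, 0.0006, 0.1959] twist 0.001 alt -3.141 | j1,j6 [-0.4 -0.4] clock 9.5
[-0.1035, 0.0593, 0.1956] twist 0.001 alt -3.141 | j1,j6 [-0.4 -0.4] clock 9.5
```

Call:
{"method": "play_rows", "body": {
  "series": [
    [[-0.015, 0, 0.03], 0, 1],
    [[-0.035, 0, 0.07], 0, 1],
    [[-0.06, 0, 0.12], 0, 1],
    [[-0.085, 0, 0.165], 0, 1],
    [[-0.1, 0, 0.19], 0, 1],
    [[-0.1035, 0, 0.1957], 0, 1],
    [[-0.1035, 0, 0.1957], 0, 1],
    [[-0.1035, 0, 0.1957], 0, 1],
    [[-0.1035, 0, 0.1957], 0, 1],
    [[-0.1035, 0.025, 0.1957], 0, 1],
    [[-0.1035, 0.045, 0.1957], 0, 1],
    [[-0.1035, 0.055, 0.1957], 0, 1],
    [[-0.1035, 0.0593, 0.1957], 0, 1],
    [[-0.1035, 0.0593, 0.1957], 0, 1],
    [[-0.1035, 0.0593, 0.1957], 0, 1],
    [[-0.1035, 0.0593, 0.1957], 0, 1]
  ]
}}

```text
clock: 11.1
eef_pos: [638.9, -42.1, 18.0]
eef_rot: [-1.565, 0.001, -1.57]
wrist_force: [-0.1, 0.3, -1.6]
finger_gap: 31.4
```

Call:
{"method": "play_rows", "body": {
  "series": [
    [[0, 0, 0], 0, 0.55],
    [[0, 0, 0], 0, 0.45],
    [[0, 0, 0], 0, 0.4],
    [[0, 0, 0], 0, 0.4],
    [[0, 0, 0], 0, 0.4],
    [[0, -0.02, 0], 0, 0.4],
    [[0, -0.05, 0], 0, 0.4],
    [[0, -0.09, 0], 0, 0.2],
    [[0, -0.1, 0], 0, 0],
    [[0, -0.1, 0], 0, 0],
    [[0, -0.1, 0], 0, 0]
  ]
}}

```text
clock: 12.2
eef_pos: [637.7, -42.1, 116.6]
eef_rot: [-1.566, 0.001, -1.57]
wrist_force: [-0.3, -0.2, -1.3]
finger_gap: 84.6
```

```bash
python3 - <<'E'
from h import *
go(451,155.5,118,-97.5)
go(451,155.5,13,-97.5)
E
```

```text
[-0.1977, -0.002, -0.1866] twist 0.131 alt -3.01 | j1,j6 [-0.12 -0.13] clock 12.2
[-0.1976, 0.103, -0.1871] twist 0.131 alt -3.01 | j1,j6 [-0.12 -0.13] clock 12.2
```

Call:
{"method": "play_rows", "body": {
  "series": [
    [[-0.05, 0, -0.047], 0.03, 0],
    [[-0.1, 0, -0.094], 0.06, 0],
    [[-0.15, 0, -0.14], 0.1, 0],
    [[-0.1976, 0, -0.187], 0.131, 0],
    [[-0.1976, 0, -0.187], 0.131, 0],
    [[-0.1976, 0, -0.187], 0.131, 0],
    [[-0.1976, 0, -0.187], 0.131, 0],
    [[-0.1976, 0, -0.187], 0.131, 0],
    [[-0.1976, 0, -0.187], 0.131, 0]
  ]
}}

```text
clock: 13.1
eef_pos: [451.1, 154.6, 115.3]
eef_rot: [-1.567, 0.001, -1.702]
wrist_force: [0.3, 0.5, 0.0]
finger_gap: 94.0
```

```bash
python3 - <<'E'
from h import *
t=manip.camera("top");s=manip.camera("scene")
a=cv2.resize(t[120:280,140:340],None,fx=2,fy=2);b=cv2.resize(s[90:250,190:390],None,fx=2,fy=2)
cv2.imwrite("pics/4.png",np.hstack([a,b])[:,:,::-1])
go(451,155.5,13,-97.5)
E
```

```text
[-0.0007, 0.1025, -0.0006] twist -0.001 alt 3.141 | j1,j6 [0.25 0.39] clock 13.2
```

View pics/4.png

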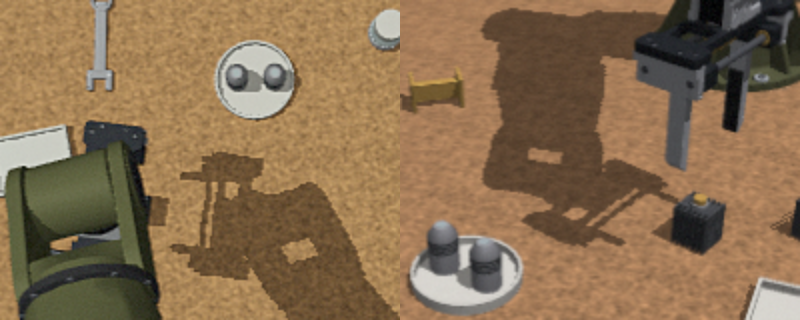

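Both objectives stand in the dish, at left-panel positions (237,76) and (274,76). The open gripper is above attenuator A, which is at right-panel (698,220).

Call:
{"method": "play_rows", "body": {
  "series": [
    [[0, 0.03, 0], 0, 0],
    [[0, 0.06, 0], 0, 0],
    [[0, 0.085, 0], 0, 0],
    [[-0.0005, 0.1025, 0], 0, 0],
    [[-0.0005, 0.1025, 0], 0, 0],
    [[-0.0005, 0.1025, 0], 0, 0.3],
    [[-0.0005, 0.1025, 0], 0, 0.5],
    [[-0.0005, 0.1025, 0], 0, 0.7],
    [[-0.0005, 0.1025, 0], 0, 1],
    [[-0.0005, 0.1025, 0], 0, 1],
    [[-0.0005, 0.1025, 0], 0, 1],
    [[-0.0005, 0.1025, 0], 0, 1],
    [[-0.0005, 0.1025, 0], 0, 1],
    [[-0.0005, 0.08, 0], 0, 1],
    [[-0.0005, 0.055, 0], 0, 1],
    [[-0.0005, 0.035, 0], 0, 1],
    [[-0.0005, 0.01, 0], 0, 1],
    [[-0.0005, 0.01, 0], 0, 1],
    [[-0.0005, 0.01, 0], 0, 1]
  ],
  "squeeze": 25
}}

```text
clock: 15.1
eef_pos: [451.0, 155.0, 104.9]
eef_rot: [-1.567, 0.001, -1.703]
wrist_force: [-0.4, -1.1, -2.7]
finger_gap: 39.7
```

```bash
python3 - <<'E'
from h import *
go(566,-306,100,-90)
go(566,-306,17.3,-90)
E
```

```text
[0.4419, 0.0049, 0.1746] twist -0.132 alt 3.01 | j1,j6 [0.25 0.39] clock 15.1
[0.4421, 0.0876, 0.1743] twist -0.132 alt 3.01 | j1,j6 [0.25 0.39] clock 15.1
```

Call:
{"method": "play_rows", "body": {
  "series": [
    [[0.03, 0, 0.012], -0.01, 1],
    [[0.07, 0, 0.028], -0.02, 1],
    [[0.115, 0, 0.045], -0.035, 1],
    [[0.16, 0, 0.063], -0.05, 1],
    [[0.205, 0, 0.081], -0.06, 1],
    [[0.25, 0, 0.099], -0.075, 1],
    [[0.295, 0, 0.117], -0.09, 1],
    [[0.34, 0, 0.134], -0.1, 1],
    [[0.385, 0, 0.152], -0.115, 1],
    [[0.42, 0, 0.166], -0.125, 1],
    [[0.437, 0, 0.172], -0.132, 1],
    [[0.442, 0, 0.1745], -0.132, 1],
    [[0.442, 0, 0.1745], -0.132, 1],
    [[0.442, 0, 0.1745], -0.132, 1],
    [[0.442, 0, 0.1745], -0.132, 1],
    [[0.442, 0.03, 0.1745], -0.132, 1],
    [[0.442, 0.05, 0.1745], -0.132, 1],
    [[0.442, 0.05, 0.1745], -0.132, 1],
    [[0.442, 0.05, 0.1745], -0.132, 1]
  ]
}}

```text
clock: 17.0
eef_pos: [566.4, -305.6, 55.7]
eef_rot: [-1.567, 0.001, -1.57]
wrist_force: [0.0, 0.8, -1.4]
finger_gap: 40.0
```

```bash
python3 - <<'E'
from h import *
t=manip.camera("top");s=manip.camera("scene")
a=cv2.resize(t[110:270,300:440],None,fx=2,fy=2);b=cv2.resize(s[80:240,60:260],None,fx=2,fy=2)
cv2.imwrite("pics/5.png",np.hstack([a,b])[:,:,::-1])
go(566,-306,17.3,-90)
E
```

```text
[-0.0001, 0.0393, -0.001] twist 0.001 alt -3.141 | j1,j6 [-0.55 -0.56] clock 17.1
```

View pics/5.png

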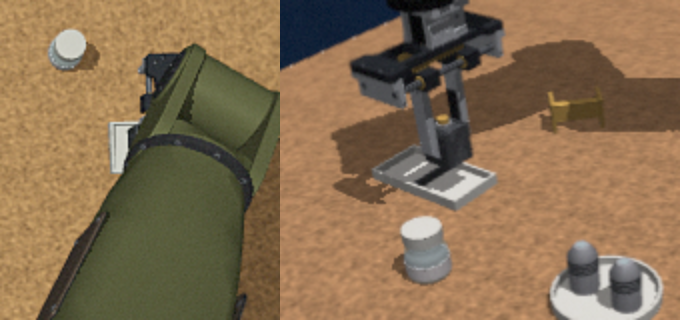

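Attenuator A is held upright over the +y bay, and the jar is clear.

Call:
{"method": "play_rows", "body": {
  "series": [
    [[0, 0.02, -0.0005], 0, 1],
    [[0, 0.032, -0.0005], 0, 1],
    [[0, 0.037, -0.0005], 0, 1],
    [[0, 0.0393, -0.0005], 0, 1],
    [[0, 0.0393, -0.0005], 0, 1],
    [[0, 0.0393, -0.0005], 0, 1],
    [[0, 0.0393, -0.0005], 0, 0.5],
    [[0, 0.0393, -0.0005], 0, 0.4],
    [[0, 0.0393, -0.0005], 0, 0.35],
    [[0, 0.0393, -0.0005], 0, 0.35],
    [[0, 0.0393, -0.0005], 0, 0.35],
    [[0, 0.02, -0.0005], 0, 0.35],
    [[0, -0.02, -0.0005], 0, 0.35],
    [[0, -0.06, -0.0005], 0, 0.2],
    [[0, -0.06, -0.0005], 0, 0],
    [[0, -0.06, -0.0005], 0, 0],
    [[0, -0.06, -0.0005], 0, 0]
  ]
}}

```text
clock: 18.8
eef_pos: [565.5, -305.8, 115.2]
eef_rot: [-1.567, 0.001, -1.57]
wrist_force: [0.3, -0.2, 0.0]
finger_gap: 89.8
```

```bash
python3 - <<'E'
from h import *
go(373,261.5,116,-98)
E
```

```text
[-0.5674, -0.0011, -0.1921] twist 0.14 alt -3.001 | j1,j6 [-0.55 -0.56] clock 18.8
```

Call:
{"method": "play_rows", "body": {
  "series": [
    [[-0.045, 0, -0.015], 0.01, 0],
    [[-0.09, 0, -0.03], 0.03, 0],
    [[-0.135, 0, -0.045], 0.04, 0],
    [[-0.18, 0, -0.06], 0.06, 0],
    [[-0.225, 0, -0.075], 0.07, 0],
    [[-0.27, 0, -0.09], 0.08, 0],
    [[-0.315, 0, -0.105], 0.1, 0],
    [[-0.36, 0, -0.12], 0.11, 0],
    [[-0.405, 0, -0.136], 0.12, 0],
    [[-0.45, 0, -0.152], 0.14, 0],
    [[-0.495, 0, -0.167], 0.15, 0],
    [[-0.54, 0, -0.183], 0.17, 0],
    [[-0.5674, 0, -0.192], 0.175, 0],
    [[-0.5674, 0, -0.192], 0.175, 0],
    [[-0.5674, 0, -0.192], 0.175, 0],
    [[-0.5674, 0, -0.192], 0.175, 0],
    [[-0.5674, 0, -0.192], 0.175, 0],
    [[-0.5674, 0, -0.192], 0.175, 0],
    [[-0.5674, 0, -0.192], 0.175, 0]
  ]
}}

```text
clock: 20.7
eef_pos: [373.4, 261.1, 114.9]
eef_rot: [-1.567, 0.001, -1.746]
wrist_force: [-0.5, -0.4, -0.1]
finger_gap: 93.7
```

```bash
python3 - <<'E'
from h import *
s=manip.camera("scene")
b=cv2.resize(s[90:270,100:430],None,fx=2.2,fy=2.2)
cv2.imwrite("pics/6.png",b[:,:,::-1])
go(373,261.5,13,-100)
E
```

```text
[-0.0001, 0.1019, -0.0008] twist -0.001 alt 3.141 | j1,j6 [0.53 0.71] clock 20.75
```

View pics/6.png

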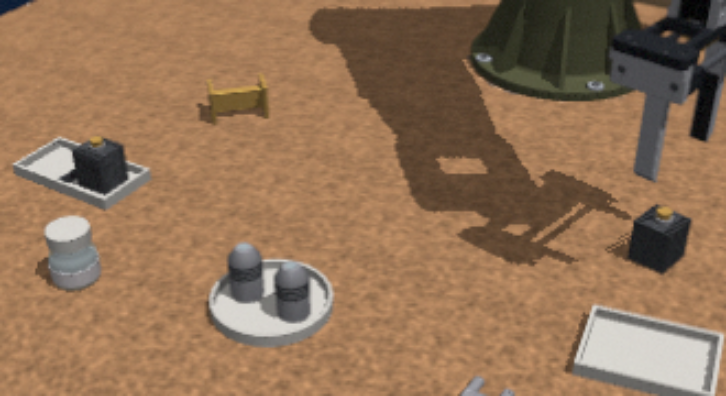

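Attenuator A stands in the +y bay. The jaws are over attenuator B.

Call:
{"method": "play_rows", "body": {
  "series": [
    [[0, 0.03, 0], 0, 0],
    [[0, 0.06, 0], 0, 0],
    [[0, 0.085, 0], 0, 0],
    [[0, 0.1019, -0.0005], 0, 0],
    [[0, 0.1019, -0.0005], 0, 0],
    [[0, 0.1019, -0.0005], 0, 0.3],
    [[0, 0.1019, -0.0005], 0, 0.5],
    [[0, 0.1019, -0.0005], 0, 0.7],
    [[0, 0.1019, -0.0005], 0, 1],
    [[0, 0.1019, -0.0005], 0, 1],
    [[0, 0.1019, -0.0005], 0, 1],
    [[0, 0.1019, -0.0005], 0, 1],
    [[0, 0.1019, -0.0005], 0, 1],
    [[0, 0.08, -0.0005], 0, 1],
    [[0, 0.055, -0.0005], 0, 1],
    [[0, 0.03, -0.0005], 0, 1],
    [[0, 0.01, -0.0005], 0, 1],
    [[0, 0.01, -0.0005], 0, 1],
    [[0, 0.01, -0.0005], 0, 1]
  ]
}}

```text
clock: 22.65
eef_pos: [372.6, 261.1, 104.2]
eef_rot: [-1.567, 0.001, -1.746]
wrist_force: [-0.2, -0.0, -3.3]
finger_gap: 40.0
```

```bash
python3 - <<'E'
from h import *
go(566,-376,105,-90)
E
```

```text
[0.5937, -0.0005, 0.3015] twist -0.175 alt 2.966 | j1,j6 [0.53 0.71] clock 22.65
```

Call:
{"method": "play_rows", "body": {
  "series": [
    [[0.035, 0, 0.018], -0.01, 1],
    [[0.075, 0, 0.038], -0.02, 1],
    [[0.115, 0, 0.058], -0.03, 1],
    [[0.155, 0, 0.079], -0.05, 1],
    [[0.195, 0, 0.099], -0.06, 1],
    [[0.235, 0, 0.119], -0.07, 1],
    [[0.275, 0, 0.14], -0.08, 1],
    [[0.315, 0, 0.16], -0.09, 1],
    [[0.355, 0, 0.18], -0.1, 1],
    [[0.395, 0, 0.2], -0.12, 1],
    [[0.435, 0, 0.221], -0.13, 1],
    [[0.475, 0, 0.241], -0.14, 1],
    [[0.515, 0, 0.261], -0.15, 1],
    [[0.55, 0, 0.279], -0.16, 1],
    [[0.575, 0, 0.292], -0.17, 1],
    [[0.588, 0, 0.2985], -0.175, 1],
    [[0.5937, 0, 0.3015], -0.175, 1],
    [[0.5937, 0, 0.3015], -0.175, 1],
    [[0.5937, 0, 0.3015], -0.175, 1],
    [[0.5937, 0, 0.3015], -0.175, 1]
  ]
}}

```text
clock: 24.65
eef_pos: [566.0, -375.1, 104.4]
eef_rot: [-1.567, 0.001, -1.57]
wrist_force: [0.3, -0.5, -2.3]
finger_gap: 39.8
```

```bash
python3 - <<'E'
from h import *
go(566,-376,17.3,-90)
E
```

```text
[0.001, 0.0871, -0.0003] twist 0.001 alt -3.141 | j1,j6 [-0.64 -0.64] clock 24.65
```

Call:
{"method": "play_rows", "body": {
  "series": [
    [[0.0005, 0.03, 0], 0, 1],
    [[0.0005, 0.055, 0], 0, 1],
    [[0.0005, 0.075, 0], 0, 1],
    [[0.0005, 0.084, 0], 0, 1],
    [[0.0005, 0.0871, 0], 0, 1],
    [[0.0005, 0.0871, 0], 0, 1],
    [[0.0005, 0.0871, 0], 0, 1],
    [[0.0005, 0.0871, 0], 0, 0.5],
    [[0.0005, 0.0871, 0], 0, 0.4],
    [[0.0005, 0.0871, 0], 0, 0.35],
    [[0.0005, 0.0871, 0], 0, 0.35],
    [[0.0005, 0.0871, 0], 0, 0.35],
    [[0.0005, 0.065, 0], 0, 0.35],
    [[0.0005, 0.025, 0], 0, 0.35],
    [[0.0005, -0.01, 0], 0, 0.2],
    [[0.0005, -0.01, 0], 0, 0.2],
    [[0.0005, -0.01, 0], 0, 0.2]
  ]
}}

```text
clock: 26.35
eef_pos: [566.1, -375.7, 114.8]
eef_rot: [-1.567, 0.0, -1.57]
wrist_force: [-0.1, -0.6, 0.2]
finger_gap: 75.1
```

```bash
python3 - <<'E'
from h import *
# waveguide tube axis -47 deg -> jaw axis 43 deg -> yaw = 43-90 = -47
go(353,-282,115,-47)
E
```

```text
[-0.0938, -0.0011, -0.2131] twist -0.75 alt 2.392 | j1,j6 [-0.64 -0.64] clock 26.35
```

Call:
{"method": "play_rows", "body": {
  "series": [
    [[-0.02, 0, -0.045], -0.14, 0.4],
    [[-0.04, 0, -0.09], -0.28, 0.4],
    [[-0.06, 0, -0.135], -0.42, 0.4],
    [[-0.08, 0, -0.18], -0.56, 0.4],
    [[-0.0938, 0, -0.2131], -0.7, 0.4],
    [[-0.0938, 0, -0.2131], -0.75, 0.4],
    [[-0.0938, 0, -0.2131], -0.75, 0.4],
    [[-0.0938, 0, -0.2131], -0.75, 0.4],
    [[-0.0938, 0, -0.2131], -0.75, 0.4],
    [[-0.0938, 0, -0.2131], -0.75, 0.4],
    [[-0.0938, 0, -0.2131], -0.75, 0.4]
  ]
}}

```text
clock: 27.45
eef_pos: [353.1, -282.0, 113.6]
eef_rot: [-1.568, -0.002, -0.82]
wrist_force: [0.9, 0.6, -0.3]
finger_gap: 56.2
```

```bash
python3 - <<'E'
from h import *
s=manip.camera("scene");t=manip.camera("top")
b=cv2.resize(s[80:230,80:270],None,fx=2.3,fy=2.3);a=cv2.resize(t[150:300,330:480],None,fx=2.3,fy=2.3)
cv2.imwrite("pics/7.png",np.hstack([a,b])[:,:,::-1])
go(353,-282.3,7,-47)
E
```

```text
[-0.0001, 0.1068, -0.0006] twist -0.0 alt 3.142 | j1,j6 [-0.76 -1.51] clock 27.55
```

View pics/7.png

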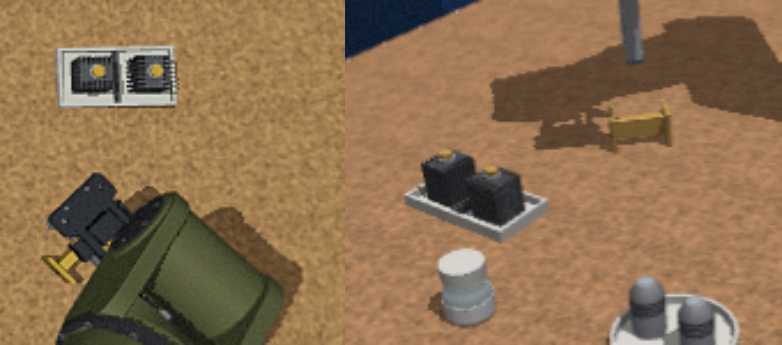

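Both attenuators stand in their bays. The fingers are above the waveguide, lined up across its tube.

Call:
{"method": "play_rows", "body": {
  "series": [
    [[0, 0.03, 0], 0, 0.4],
    [[0, 0.06, 0], 0, 0.4],
    [[0, 0.085, 0], 0, 0.4],
    [[0, 0.1, -0.0005], 0, 0.4],
    [[0, 0.1068, -0.0005], 0, 0.4],
    [[0, 0.1068, -0.0005], 0, 0.4],
    [[0, 0.1068, -0.0005], 0, 0.6],
    [[0, 0.1068, -0.0005], 0, 0.75],
    [[0, 0.1068, -0.0005], 0, 0.85],
    [[0, 0.1068, -0.0005], 0, 1],
    [[0, 0.1068, -0.0005], 0, 1],
    [[0, 0.1068, -0.0005], 0, 1],
    [[0, 0.1068, -0.0005], 0, 1],
    [[0, 0.08, -0.0005], 0, 1],
    [[0, 0.055, -0.0005], 0, 1],
    [[0, 0.03, -0.0005], 0, 1],
    [[0, 0.015, -0.0005], 0, 1],
    [[0, 0.015, -0.0005], 0, 1],
    [[0, 0.015, -0.0005], 0, 1]
  ],
  "squeeze": 25
}}

```text
clock: 29.45
eef_pos: [352.5, -282.2, 98.1]
eef_rot: [-1.568, -0.002, -0.82]
wrist_force: [-0.3, 0.2, -1.8]
finger_gap: 12.7
```

```bash
python3 - <<'E'
from h import *
np.set_printoptions(precision=1,suppress=True)
s=manip.camera("scene");t=manip.camera("top");cv2.imwrite("pics/t8.png",t[:,:,::-1]);cv2.imwrite("pics/s8.png",s[:,:,::-1])
def cc(im,box):
    x,y,w,h=box;q=cv2.cvtColor(im[y:y+h,x:x+w],cv2.COLOR_RGB2HSV).astype(int);m=((q[...,0]>=17)&(q[...,0]<35)&(q[...,1]>120)&(q[...,2]>90)).astype(np.uint8)
    n,l,st,ce=cv2.connectedComponentsWithStats(m);return [(ce[i]+[x,y],st[i,4]) for i in range(1,n) if st[i,4]>4]
print(cc(t,(357,172,48,22)),cc(s,(110,140,55,30)))
go(521.5,308.5,95,-79);go(521.5,308.5,11.3,-79)
E
```

```text
[(array([372.5, 180.5]), np.int32(22)), (array([397.8, 180.2]), np.int32(22))] [(array([123.2, 146.4]), np.int32(20)), (array([143.3, 153.7]), np.int32(20))]
[-0.3165, 0.0041, 0.5264] twist 0.558 alt -2.583 | j1,j6 [-0.8 -1.5] clock 29.55
[-0.3166, 0.0878, 0.5261] twist 0.558 alt -2.583 | j1,j6 [-0.8 -1.5] clock 29.55
```

Call:
{"method": "play_rows", "body": {
  "series": [
    [[-0.018, 0, 0.03], 0.03, 1],
    [[-0.038, 0, 0.063], 0.07, 1],
    [[-0.06, 0, 0.1], 0.1, 1],
    [[-0.082, 0, 0.136], 0.14, 1],
    [[-0.104, 0, 0.173], 0.18, 1],
    [[-0.126, 0, 0.21], 0.22, 1],
    [[-0.148, 0, 0.246], 0.26, 1],
    [[-0.17, 0, 0.283], 0.3, 1],
    [[-0.192, 0, 0.319], 0.34, 1],
    [[-0.214, 0, 0.356], 0.38, 1],
    [[-0.236, 0, 0.392], 0.42, 1],
    [[-0.258, 0, 0.429], 0.46, 1],
    [[-0.28, 0, 0.466], 0.5, 1],
    [[-0.3, 0, 0.499], 0.54, 1],
    [[-0.312, 0, 0.519], 0.558, 1],
    [[-0.3166, 0, 0.5263], 0.558, 1],
    [[-0.3166, 0, 0.5263], 0.558, 1],
    [[-0.3166, 0, 0.5263], 0.558, 1],
    [[-0.3166, 0, 0.5263], 0.558, 1],
    [[-0.3166, 0, 0.5263], 0.558, 1]
  ]
}}

```text
clock: 31.55
eef_pos: [521.4, 307.6, 99.2]
eef_rot: [-1.568, 0.001, -1.379]
wrist_force: [0.7, 0.1, -1.6]
finger_gap: 12.3
```

```bash
python3 - <<'E'
from h import *
np.set_printoptions(precision=1,suppress=True)
for t,s in(((372.5,180.5),(143.3,153.7)),((397.8,180.2),(123.2,146.4))): print("att",*tri(t,s))
s=manip.camera("scene");t=manip.camera("top")
b=cv2.resize(s[130:290,300:480],None,fx=2.2,fy=2.2);a=cv2.resize(t[130:290,90:260],None,fx=2.2,fy=2.2)
cv2.imwrite("pics/8.png",np.hstack([a,b])[:,:,::-1])
go(521.5,308.5,11.3,-79)
E
```

```text
att [ 566.5 -305.6   57.5] 0.8160135759393943
att [ 566.8 -374.8   57.7] 1.121752266794929
[-0.0004, 0.088, -0.0001] twist -0.0 alt 3.141 | j1,j6 [0.5 0.3] clock 31.65
```

View pics/8.png

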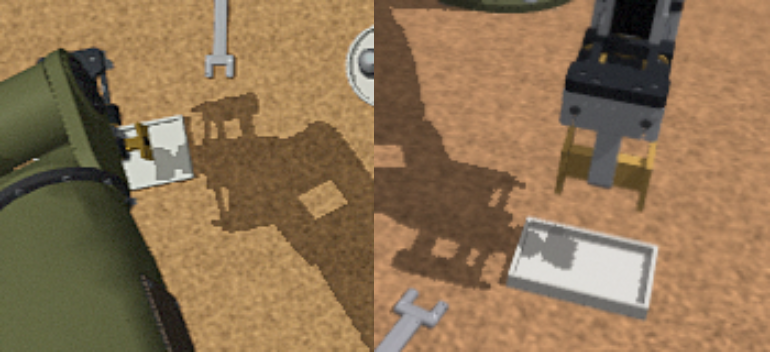

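The waveguide hangs level, parallel to the tray's long side. Both attenuators measure at the bay centres, with tops about 58 mm high.

Call:
{"method": "play_rows", "body": {
  "series": [
    [[0, 0.03, 0], 0, 1],
    [[0, 0.055, 0], 0, 1],
    [[0, 0.072, 0], 0, 1],
    [[0, 0.082, 0], 0, 1],
    [[0, 0.086, 0], 0, 1],
    [[0, 0.088, 0], 0, 1],
    [[0, 0.088, 0], 0, 1],
    [[0, 0.088, 0], 0, 1],
    [[0, 0.088, 0], 0, 0.75],
    [[0, 0.088, 0], 0, 0.7],
    [[0, 0.088, 0], 0, 0.7],
    [[0, 0.088, 0], 0, 0.7],
    [[0, 0.088, 0], 0, 0.7],
    [[0, 0.06, 0], 0, 0.7],
    [[0, 0.02, 0], 0, 0.7],
    [[0, -0.02, 0], 0, 0.7],
    [[0, -0.06, 0], 0, 0.5],
    [[0, -0.06, 0], 0, 0.5]
  ]
}}

```text
clock: 33.45
eef_pos: [523.1, 308.8, 165.2]
eef_rot: [-1.559, 0.004, -1.379]
wrist_force: [-0.5, 0.2, 0.3]
finger_gap: 41.0
```

```bash
python3 - <<'E'
from h import *
go(480,80,200,-79)
E
```

```text
[0.2163, -0.0366, -0.0855] twist -0.0 alt 3.142 | j1,j6 [0.47 0.28] clock 33.45
```

Call:
{"method": "play_rows", "body": {
  "series": [
    [[0.05, -0.02, -0.03], 0, 0.5],
    [[0.1, -0.036, -0.06], 0, 0.5],
    [[0.15, -0.036, -0.09], 0, 0.5],
    [[0.2, -0.036, -0.12], 0, 0.5],
    [[0.24, -0.036, -0.15], 0, 0.5],
    [[0.28, -0.036, -0.17], 0, 0.5],
    [[0.28, -0.036, -0.17], 0, 0.5],
    [[0.28, -0.036, -0.17], 0, 0.5],
    [[0.28, -0.036, -0.17], 0, 0.5],
    [[0.28, -0.036, -0.17], 0, 0.5]
  ]
}}

```text
clock: 34.45
eef_pos: [409.5, 2.0, 198.0]
eef_rot: [-1.559, 0.004, -1.378]
wrist_force: [0.5, 0.1, 0.8]
finger_gap: 47.2
```

```bash
python3 - <<'E'
from h import *
s=manip.camera("scene");t=manip.camera("top")
a=cv2.resize(t[90:280,115:425],None,fx=2.3,fy=2.3)[:290]
a=cv2.resize(t[100:240,115:425],(760,343));b=cv2.resize(s[120:280,95:445],(560,256))
o=np.zeros((599,760,3),np.uint8);o[:343]=a;o[343:599,:560]=b
cv2.imwrite("pics/9.png",o[:,:,::-1])
np.set_printoptions(precision=1,suppress=True)
q=cv2.cvtColor(t[178:225,130:182],cv2.COLOR_RGB2HSV).astype(int);yy,xx=np.nonzero((q[...,0]>=19)&(q[...,0]<35)&(q[...,1]>140)&(q[...,2]>80))
print("wg",plane("top",(xx.mean()+130,yy.mean()+178),34),len(xx),manip.read_state()["eef_pos"])
E
```

```text
wg [[520.8 312.3  34. ]] 151 [409.5   2.2 198. ]
```

View pics/9.png

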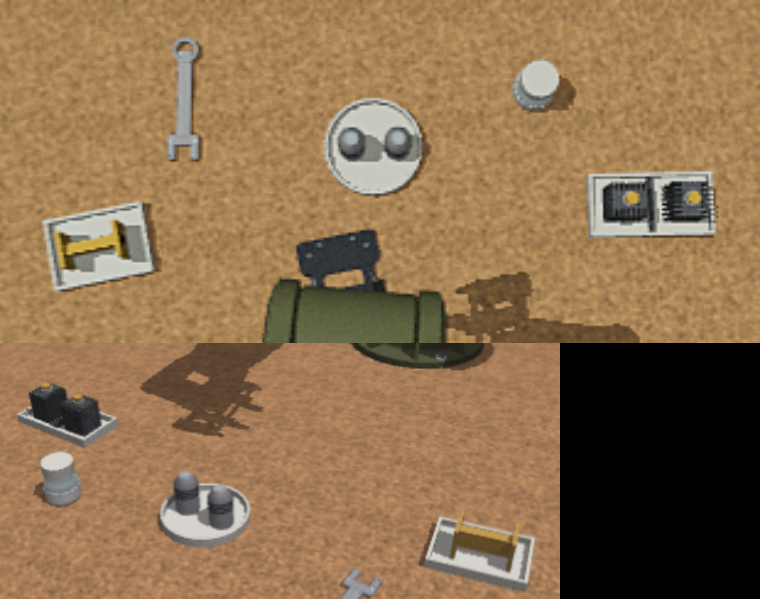

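The last view shows both objectives in the dish at (351,142) and (398,140), one attenuator per bay at (628,200) and (690,200), and the waveguide inside the plain tray at (90,243). The jar and wrench have not moved.

```bash
python3 -c "
from cell import manip
print(manip.sign_off())"
```

```text
the job is handed in; nothing more can be done
None
```

I placed all five objects in the order asked and handed the job in at about 34.5 s of the 128 s allowed. The two objectives went into the dish, then one attenuator into each bay, then the waveguide into the plain tray.

**Positions:** The last pictures show both objectives standing in the dish and the waveguide lying in its tray, lined up with the long side. Its centre measured about 3 mm from the tray centre. The attenuators measured within about 2 mm of their bay centres.

**Bystanders and forces:** The jar and wrench look unmoved. No wrist force I read at the end of a move was above about 4 N.

**Small disagreements:**
- The attenuator tops measured about 57.6 mm high, against 60 mm expected. The two camera rays missed each other by about 1 mm, so I put this down to calibration error, not a bad seat.
- I let objective B go about 1 mm above the dish floor. It stayed upright.
- I judged that the objectives and the waveguide lie flat from the pictures only; I did not measure their heights after placing them.

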